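# Unclamp a cake mould and present its tag to the code reader

### The job

A lidded cake mould is locked down in the sliding-jaw clamp: slide the jaw fully open, then lift the mould straight out by its knob. Set it down upright, without dropping it, in the middle of the code reader's round pad with its tag plate squarely facing the reader's window. Leave the jaw open and do not disturb the spare mould or anything else on the table.

Things in the scene. Friction and masses are not known exactly. Their poses are not given: they have to be found in the camera images.
- mould: Round aluminium cake mould that starts in the clamp. Origin: centre of its underside, z up. Base flange 84 mm diameter, 8 mm thick; can 64 mm diameter to 72 mm high, lid 68 mm diameter to 76 mm; a black round knob on top, the place to grip. A white tag plate stands on the can's side at the mould's +x; it may start facing any way. 0.35 to 0.8 kg.
- mould_knob (a point): Centre of the top of that mould's knob, 112 mm above its underside. The knob is 34 mm in diameter and reaches from 76 to 112 mm above the underside.
- mould_tag (a point): Centre of the outer face of that mould's flat tag plate, 41 mm out along the mould's +x and 50 mm above its underside. The plate is 34 mm wide, from 28 to 72 mm high.
- clamp: Fixed low steel clamp. Origin: under the centre of the seat where the mould stands, at table height. Bed 250 x 130 mm, from x = -165 to +85 mm, top at 12 mm, carries the mould. Fixed jaw at +x without lip: face 44 mm from the seat's centre, top at 36 mm. The sliding jaw at -x opens along the clamp's -x axis.
- jaw (a joint): Opening of the sliding jaw, m: 0 to 0.003 when clamped, 0.05 fully open (end stop). Slides along the clamp's -x against about 4 N of friction and 15 N per m/s, and stays where left. Clamped, its lip (22 to 30 mm above the table) overhangs the mould's flange by 5 to 8 mm and blocks lifting; the jaw block behind is 36 mm high.
- jaw_handle (a point): Centre of the top of the sliding jaw's upright black handle plate: 16 mm thick along the clamp's x, 44 mm wide along its y, top 105 mm above the table, free down to 40 mm. Clamped, it lies 105 mm from the seat's centre on the -x side; it moves with the jaw. Axes as the clamp's.
- reader: Fixed code reader. Origin: under the centre of its round rubber pad, at table height. Pad 110 mm diameter on a base plate x = -65 to +130 mm, y = -65 to +65 mm. At +x stands the scanner block, 50 x 100 mm, 140 mm high; its face with the window is 66 mm from the pad's centre and looks along -x over the pad, so the mould's tag must point along the reader's +x.
- reader_pad (a point): Centre of the pad's top, 12 mm above the table; axes as the reader's.
- spare_mould: A second mould of the same shape and size, loose beside the clamp, not clamped. Leave it. Origin: centre of its underside.
- jar: Bystander: white lidded jar, 60 mm diameter, 145 mm high, beside the clamp. Origin: centre of its underside.
- bottle: Bystander: tall steel bottle, 60 mm diameter, 190 mm high, standing between the clamp and the reader. Origin: centre of its underside.
- bowl: Bystander: small steel bowl, 100 mm diameter, 45 mm high, beside the reader. Origin: centre of its underside.
- cutter: Bystander: oval steel cutter ring about 92 x 58 mm (long along its x), 40 mm high, beside the reader. Origin: centre of its underside.
- brush: Bystander: brush 200 mm long lying flat beyond the work area.
There are look-alikes about, which are no part of the job. Leave any pink or purple look-alike of the reader alone.

How it is judged:
On the way, in this order (a step that is already met when the one before it is completed fails the run):
1. the jaw is slid open (more than 40 mm) with the mould still standing in its seat (value of joint jaw above 0.04 m and z of mould in the frame of clamp below 0.02 m), for 0.2 s.
2. the mould is held clear above the clamp (z of mould in the frame of clamp above 0.06 m and contact force between the fingers and mould above 0.5 N), for 0.1 s.
3. the mould is lowered onto the pad while still held (underside within 8 mm of the pad), not dropped (z of mould in the frame of reader_pad below 0.008 m and horizontal distance between mould and reader_pad below 0.025 m and contact force between the fingers and mould above 0.5 N), for 0.1 s.
At the end, for the whole second after the job is handed in: The mould stands upright, released and still on the reader's pad, within 13 mm of its centre (flange wholly on the pad), its tag plate facing the window within 12 degrees; the jaw is still open by more than 38 mm; all bystanders are where they were (horizontal distance between mould and reader_pad below 0.013 m and z of mould in the frame of reader_pad between -0.004 and 0.004 m and angle between mould's own z axis and vertical below 0.08 rad and angle between the x axis of mould and the x axis of reader, either way round below 0.21 rad and x of mould_tag in the frame of reader_pad above 0.015 m and linear speed of mould below 0.02 m/s and angular speed of mould below 0.2 rad/s and value of joint jaw above 0.038 m and contact force between the fingers and mould below 0.1 N); the robot touches nothing.
It fails at once if the spare mould is moved by more than 15 mm or tipped (distance of spare_mould from where it was at the start of the episode above 0.015 m or angle between spare_mould's own z axis and vertical above 0.3 rad).
It fails at once if another bystander is moved by more than 15 mm (distance of any of jar, bottle, bowl, cutter, brush from where it was at the start of the episode above 0.015 m).
It fails at once if the mould is tipped by more than 30 degrees (angle between mould's own z axis and vertical above 0.52 rad).
It also fails if it takes over 54 s, if anything falls off the work surface, if the arm or the gripper's body presses on something with over 40 N, if the wrist force passes 120 N, or if a joint passes its speed limit or range.

### The arm

A 7-joint arm with a two-finger parallel gripper is mounted at the origin on the work surface. World frame = base frame: x ahead of the robot, y to its left, z up, the work surface at z = 0. Lengths are in m, angles in rad, forces in N, time in s.
With the tool pointing down it reaches from about 0.4 to 0.85 m from the base axis. Payload 10.4 kg.
Tool frame: the origin (TCP) lies between the finger pads; the fingertips stand 25 mm ahead of it and the grasp point (between the pads) lies 6 mm ahead of it; z points along the fingers, y is the line along which they close (so a half turn about z gives the same grasp; the last joint's range is limited). The gripper opens to 85 mm and grips with 20 to 120 N. Pads are 22 mm wide; open, the fingers measure 114 mm over their backs; the gripper's body (76 mm by 85 mm) begins 54 mm behind the grasp point. The pads swing forward as they close: fully open they stand 13 mm farther back than shut.
Start: joints at [1.252, 0.332, -0.065, 1.46, 0.022, 1.35, -0.088], TCP at [0.182, -0.598, 0.229] pointing down, gripper open.
Joint ranges: [-2.6, 2.6], [-0.5, 2.12], [-1.47, 1.34], [0.16, 2.42], [-1.27, 4.41], [0.06, 2.06], [-2.6, 2.6]. Speed limits (rad/s): [2.22, 2.22, 2.79, 2.79, 3.14, 3.14, 3.14].

### API

Orientations are given as a rotation vector (axis times angle).
In Python, from plant import monitor, read_camera, calibration, hand_in gives the robot as it stands.
- The arm moves only by the tool play_rows, never from a script. Its argument "increments" is a list of rows, each an object of numbers: "x", "y", "z": the shift along the tool's x, y, z in mm; "rx", "ry", "rz": the turn, a rotation vector about the tool's x, y, z in rad. A call has 1 to 8 rows; each row shifts and turns the commanded pose from where the row before left it, along the tool's axes as they then stand; what a row does not reach is not made up. A row lasts 1/8 s, in which the tool goes at most 62.5 mm and 10.7 degrees, less where a joint would pass 70% of its speed; a pose out of reach is approached as far as the arm can. A call is refused whole if a number of a shift passes 62.5 or a number of a turn 0.188, either way. A call with a gripper value outside its range is refused whole. "gripper" is the opening, from 0 (shut) to 1 (fully open), set as the call begins (left out, the last holds). The fingers move at their own pace and stop on an object; "force" is the grip in N (left out, the last holds). Time passes only in rows, so rows that do not move let the fingers close. It gives the time, the measured TCP pose, the force, the opening and the grip force at its end, in the units of the state.
- monitor.get_obs(): the state, without advancing time (a new reading comes with each control period).
- read_camera(name): name is "scene" or "top" or "wrist"; returns the picture (400x640x3 uint8, red, green, blue); there is no depth.
- calibration(name): a dict with "camera_matrix" (3x3 intrinsics, pixels), "R" (3x3) and "t" (3): a world point X has camera coordinates R X + t. Camera axes: x right, y down, z forward; pixel columns grow to the right and rows downward; lengths in m; the calibration is good to about 2 mm. A picture is of the moment at which its call begins: read the wrist's pose just before it. calibration takes no time and is no camera call; for the wrist camera it gives the pose at the moment of the call.
- hand_in(): hands the job in; it is judged then, once.
The state is a dict: "time": time; "joint_positions": joint angles; "dq": joint speeds; "joint_torque": joint torques, N m; "position": TCP position; "eef_rot": TCP orientation; "force": force on the tool from outside, world axes, zero at the start; "moment": the same for the moment, N m; "opening": finger opening in m; "gripper_force": force on a finger pad.
Only numpy, scipy, OpenCV 4.12 (cv2) and the standard library are available. Lean on these libraries where they do the work, as an engineer would, in place of code of your own. Each camera call takes 0.05 s, during which the arm holds its last target. There are 200 camera calls.

## Working session

There is one attempt and no reset: what is moved stays moved. The work goes in short steps, Python scripts to look and compute and a tool call to move; the robot and the scene stay as the last step left them, time stands still between calls to the robot, and variables do not carry over. Pictures are saved under pics/ and viewed, at most 10 in all, crops included, and the job is handed in when it is done.

Besides the shell and the picture viewer there is one more tool, called after "Call:" by a JSON object that holds its "api" and its "payload", one argument or row to a line. play_rows: Moves the arm, as the interface text tells. Its arguments: {"type":"object","properties":{"increments":{"type":"array"},"gripper":{"type":"number"},"force":{"type":"number"}},"required":["increments"]}

```bash
ls; mkdir -p pics; python3 - <<'E'
from plant import monitor, read_camera, calibration
import cv2,numpy as np
for n in("top","scene"):
    cv2.imwrite(f"pics/{n}0.png",read_camera(n)[:,:,::-1])
    c=calibration(n);print(n,np.round(c["camera_matrix"],1).tolist(),np.round(c["R"],3).tolist(),np.round(c["t"],3).tolist())
o=monitor.get_obs();print(o["time"],o["position"],o["eef_rot"])
E
```

```text
pics
top [[421.3, 0.0, 313.8], [0.0, 421.3, 204.4], [0.0, 0.0, 1.0]] [[0.016, -1.0, -0.009], [-0.998, -0.016, -0.055], [0.055, 0.01, -0.998]] [-0.006, 0.506, 1.219]
scene [[461.0, 0.0, 320.9], [0.0, 461.0, 205.3], [0.0, 0.0, 1.0]] [[-0.265, 0.964, -0.024], [0.532, 0.125, -0.838], [-0.804, -0.235, -0.546]] [0.125, -0.184, 1.76]
0.1 [ 0.18210448 -0.59754042  0.22841573] [-3.10608199e+00 -4.62815893e-01  3.75293527e-04]
```

View pics/top0.png

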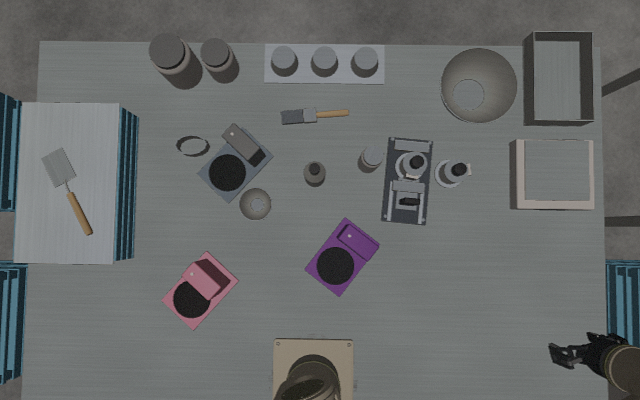

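View pics/scene0.png

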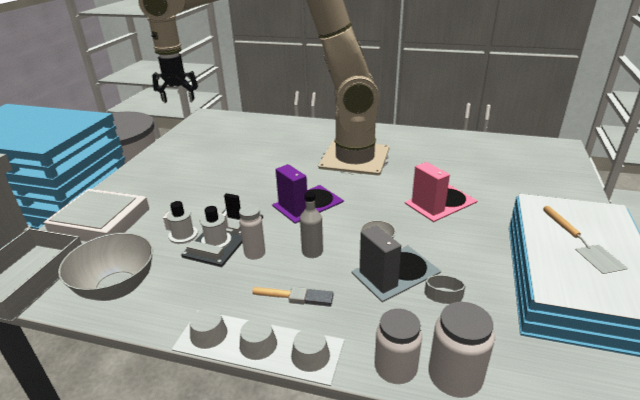

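The mould sits in the clamp with its knob at (417,162) in top. Its look-alike is the loose spare at (458,170). The grey reader has its pad at (227,173); its look-alikes are pink (192,298) and purple (335,265). I choose the clamped mould and the grey reader, then check both with a close crop.

```bash
cat > h.py <<'E'
import cv2,numpy as np
from plant import monitor, read_camera, calibration
from scipy.spatial.transform import Rotation as Ro
def ray(c,px,z):
    K,R,t=(np.array(c[k],float) for k in("camera_matrix","R","t"))
    d=R.T@np.linalg.solve(K,[px[0],px[1],1]);o=-R.T@t
    return o+d*(z-o[2])/d[2]
def proj(c,X):
    K,R,t=(np.array(c[k],float) for k in("camera_matrix","R","t"))
    p=K@(R@np.asarray(X,float)+t);return p[:2]/p[2]
def blobs(m,amin=15):
    cs,_=cv2.findContours(m.astype(np.uint8),cv2.RETR_EXTERNAL,cv2.CHAIN_APPROX_NONE)
    return [c for c in cs if cv2.contourArea(c)>amin]
E
python3 - <<'E'
from h import *
im=cv2.imread("pics/top0.png");c=calibration("top")
g=im.max(2)
for nm,(x0,x1,y0,y1),T in(("reader",(190,280,115,210),30),("clamp",(378,475,130,230),32)):
    m=np.zeros(g.shape,bool);m[y0:y1,x0:x1]=g[y0:y1,x0:x1]<T
    for b in blobs(m):
        (x,y),(w,h),a=cv2.minAreaRect(b);print(nm,round(x,1),round(y,1),round(w,1),round(h,1),round(a,1),[np.round(ray(c,(x,y),z),3)[:2] for z in(.012,.105,.124)])
a=cv2.resize(im[125:235,370:480],(400,400),interpolation=cv2.INTER_CUBIC);b=cv2.resize(im[115:225,185:295],(400,400),interpolation=cv2.INTER_CUBIC)
s=cv2.imread("pics/scene0.png")
d=cv2.resize(s[180:280,160:360],(800,400),interpolation=cv2.INTER_CUBIC)
cv2.imwrite("pics/crop.png",cv2.resize(np.vstack([np.hstack([a,b]),d]),(600,600)))
E
```

```text
clamp 408.1 201.5 16.4 5.6 9.5 [array([ 0.519, -0.274]), array([ 0.513, -0.254]), array([ 0.511, -0.25 ])]
```

View pics/crop.png

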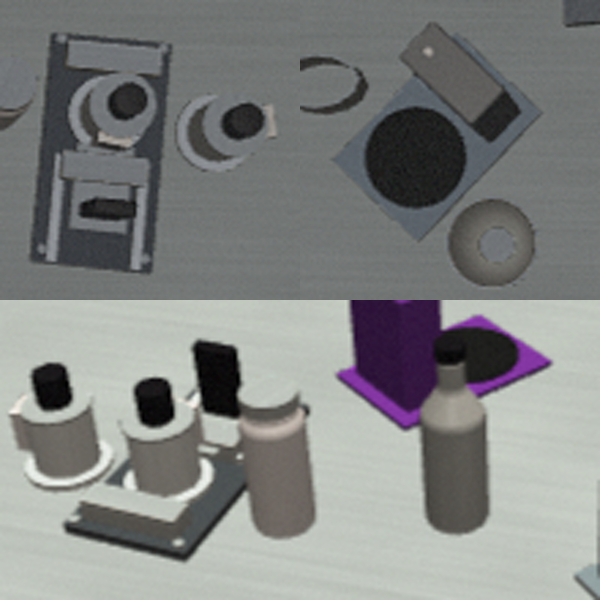

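The crop confirms both. The mould stands in the clamp with its tag towards the sliding jaw, at about (412,177) in top, and the handle is at (408,201). The spare's tag points right. The grey reader's scanner is up-right of its pad. Next I measure them.

```bash
python3 - <<'E'
from h import *
im=cv2.imread("pics/top0.png");c=calibration("top")
g=im.max(2)
for nm,(x0,x1,y0,y1),T in(("reader",(190,280,115,210),48),("clamp",(405,475,145,210),45)):
    m=np.zeros(g.shape,bool);m[y0:y1,x0:x1]=g[y0:y1,x0:x1]<T
    for b in blobs(m):
        (x,y),(w,h),a=cv2.minAreaRect(b);print(nm,round(x,1),round(y,1),round(w,1),round(h,1),round(a,1),[np.round(ray(c,(x,y),z),3)[:2] for z in(.012,.105,.116)])
# base plates
i=im.astype(int); d=i[:,:,0]-i[:,:,2]
print("px", im[165,203],im[190,226],im[150,215],im[150,300],im[200,385],im[215,398],im[160,237])
m=np.zeros(g.shape,bool);m[110:215,185:290]=(d[110:215,185:290]>8)
for b in blobs(m,60):
    r=cv2.minAreaRect(b);print("base",r,[np.round(ray(c,p,.006),3)[:2].tolist() for p in cv2.boxPoints(r)])
m=np.zeros(g.shape,bool);m[125:235,375:440]=(g[125:235,375:440]<75)
for b in blobs(m,60):
    r=cv2.minAreaRect(b);print("clampbase",r,[np.round(ray(c,p,.012),3)[:2].tolist() for p in cv2.boxPoints(r)])
w=np.zeros(g.shape,bool);w[140:200,395:475]=(i[140:200,395:475,2]-i[140:200,395:475,0]>8)&(g[140:200,395:475]>130)
for b in blobs(w,4):
    r=cv2.minAreaRect(b);print("tag",r,np.round(ray(c,r[0],.075),3))
E
```

```text
reader 226.8 172.3 35.4 36.1 45.0 [array([0.597, 0.26 ]), array([0.585, 0.24 ]), array([0.583, 0.237])]
reader 256.8 157.8 9.2 17.0 45.0 [array([0.641, 0.172]), array([0.626, 0.159]), array([0.624, 0.157])]
clamp 412.0 201.5 7.0 14.0 90.0 [array([ 0.519, -0.285]), array([ 0.513, -0.264]), array([ 0.512, -0.262])]
clamp 458.5 169.0 12.0 13.0 90.0 [array([ 0.617, -0.421]), array([ 0.603, -0.39 ]), array([ 0.602, -0.386])]
clamp 416.1 161.5 11.0 13.6 53.1 [array([ 0.637, -0.297]), array([ 0.622, -0.275]), array([ 0.62 , -0.273])]
px [115 117 114] [37 37 35] [119 119 115] [118 119 116] [64 61 60] [63 61 56] [31 33 32]
base ((234.5243377685547, 164.54595947265625), (42.612213134765625, 65.10199737548828), 43.66777801513672) [[0.593, 0.351], [0.736, 0.221], [0.649, 0.127], [0.507, 0.257]]
clampbase ((416.5, 161.5), (13.0, 13.0), 90.0) [[0.656, -0.279], [0.656, -0.317], [0.618, -0.317], [0.617, -0.279]]
clampbase ((423.6669921875, 180.57972717285156), (10.265609741210938, 74.32820892333984), 4.969740390777588) [[0.473, -0.295], [0.692, -0.313], [0.69, -0.343], [0.471, -0.325]]
clampbase ((406.55743408203125, 180.8688507080078), (44.18143844604492, 84.37931060791016), 5.19442892074585) [[0.461, -0.194], [0.709, -0.215], [0.699, -0.345], [0.451, -0.323]]
tag ((411.71099853515625, 175.96331787109375), (10.727654457092285, 2.969261884689331), 16.699243545532227) [ 0.586 -0.27   0.075]
tag ((468.64849853515625, 168.9851531982422), (10.248883247375488, 2.288585662841797), 84.2894058227539) [ 0.608 -0.428  0.075]
```

Call:
{"api": "play_rows", "payload": {
  "increments": [
    {"rz": -0.17},
    {"rz": -0.17},
    {"rz": -0.17},
    {"rz": -0.17},
    {"rz": -0.17},
    {"rz": -0.17},
    {"rz": -0.17}
  ],
  "gripper": 0.7
}}

```text
validation failed for argument at $.in...
```

```bash
cat >> h.py <<'E'
def to(p,yaw=None,ask=True):
    "tool-axis shift (mm) to world p; rz to bring tool y to yaw (deg)"
    o=monitor.get_obs();R=Ro.from_rotvec(o["eef_rot"]).as_matrix()
    y=np.degrees(np.arctan2(R[1,1],R[0,1]))
    print("t",round(o["time"],2),"pos",np.round(o["position"],4),"yawy",round(y,1),"tilt",np.round(R[:2,2],3),"j",np.round(o["joint_positions"],2),"shift",np.round(1000*R.T@(np.array(p)-o["position"]),1),"rz",None if yaw is None else round(-np.radians((yaw-y+180)%360-180),3))
E
python3 -c "
from h import *
to((.515,-.263,.21),-4.8)"
```

```text
t 0.1 pos [ 0.1821 -0.5975  0.2284] yawy -73.1 tilt [-0.     0.001] j [ 1.25  0.33 -0.06  1.46  0.02  1.35 -0.09] shift [ 416.  -222.9   18.7] rz -1.191
```

Perhaps all six fields are required in each row.

Call:
{"api": "play_rows", "payload": {
  "increments": [
    {"x": 0,"y": 0,"z": 0,"rx": 0,"ry": 0,"rz": -0.17},
    {"x": 0,"y": 0,"z": 0,"rx": 0,"ry": 0,"rz": -0.17},
    {"x": 0,"y": 0,"z": 0,"rx": 0,"ry": 0,"rz": -0.17},
    {"x": 0,"y": 0,"z": 0,"rx": 0,"ry": 0,"rz": -0.17},
    {"x": 0,"y": 0,"z": 0,"rx": 0,"ry": 0,"rz": -0.17},
    {"x": 0,"y": 0,"z": 0,"rx": 0,"ry": 0,"rz": -0.17},
    {"x": 0,"y": 0,"z": 0,"rx": 0,"ry": 0,"rz": -0.17}
  ],
  "gripper": 0.7
}}

```text
time: 0.98
position: [0.1821, -0.5976, 0.2286]
eef_rot: [-2.307, -2.131, -0.001]
force: [-0.3, -0.9, 0.1]
opening: 0.0594
gripper_force: 0.0
```

```bash
python3 -c "
from h import *
to((.515,-.263,.21),-4.8)"
```

```text
t 0.97 pos [ 0.1821 -0.5976  0.2286] yawy -4.6 tilt [-0.     0.001] j [ 1.38  0.34 -0.23  1.45  0.08  1.36  1.07] shift [360.  305.3  18.8] rz 0.004
```

Call:
{"api": "play_rows", "payload": {
  "increments": [
    {"x": 45,"y": 38,"z": 0,"rx": 0,"ry": 0,"rz": 0},
    {"x": 45,"y": 38,"z": 0,"rx": 0,"ry": 0,"rz": 0},
    {"x": 45,"y": 38,"z": 0,"rx": 0,"ry": 0,"rz": 0},
    {"x": 45,"y": 38,"z": 0,"rx": 0,"ry": 0,"rz": 0},
    {"x": 45,"y": 38,"z": 0,"rx": 0,"ry": 0,"rz": 0},
    {"x": 45,"y": 38,"z": 0,"rx": 0,"ry": 0,"rz": 0},
    {"x": 45,"y": 38,"z": 0,"rx": 0,"ry": 0,"rz": 0},
    {"x": 0,"y": 0,"z": 0,"rx": 0,"ry": 0,"rz": 0}
  ],
  "gripper": 0.7
}}

```text
time: 1.98
position: [0.4772, -0.3015, 0.229]
eef_rot: [-2.304, -2.134, -0.003]
force: [-0.2, -0.1, 0.1]
opening: 0.0598
gripper_force: 0.0
```

```bash
python3 -c "
from h import *
to((.515,-.263,.21),-4.8)
c=calibration('wrist');cv2.imwrite('pics/w1.png',read_camera('wrist')[:,:,::-1])
import pickle;pickle.dump(c,open('w1.pkl','wb'))
for p in ((.515,-.263,.105),(.62,-.272,.124)): print(proj(c,p))
"
```

```text
t 1.98 pos [ 0.4772 -0.3015  0.229 ] yawy -4.4 tilt [0.001 0.002] j [ 0.9   0.24 -0.49  1.6   0.11  1.33  0.32] shift [41.3 34.7 19.1] rz 0.007
[354.99307153 144.13192188]
[492.7911888  148.78787578]
```

View pics/w1.png

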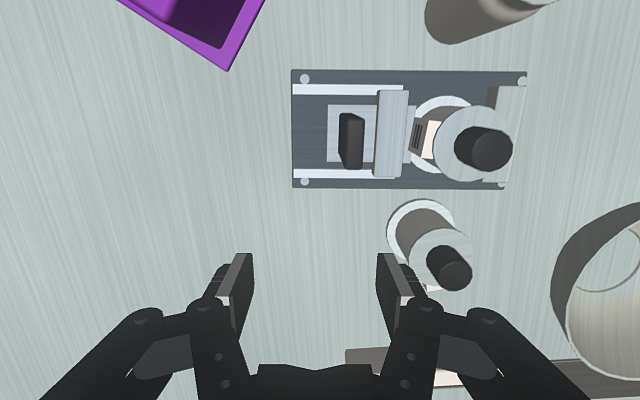

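The wrist view shows the handle at (351,141), the mould knob at (490,150) and the tag at (425,140). They match the predictions to a few pixels, so I go over the handle and down.

Call:
{"api": "play_rows", "payload": {
  "increments": [
    {"x": 21,"y": 17,"z": 0,"rx": 0,"ry": 0,"rz": 0},
    {"x": 20,"y": 17,"z": 0,"rx": 0,"ry": 0,"rz": 0},
    {"x": 0,"y": 0,"z": 30,"rx": 0,"ry": 0,"rz": 0},
    {"x": 0,"y": 0,"z": 30,"rx": 0,"ry": 0,"rz": 0},
    {"x": 0,"y": 0,"z": 30,"rx": 0,"ry": 0,"rz": 0},
    {"x": 0,"y": 0,"z": 25,"rx": 0,"ry": 0,"rz": 0},
    {"x": 0,"y": 0,"z": 22,"rx": 0,"ry": 0,"rz": 0},
    {"x": 0,"y": 0,"z": 0,"rx": 0,"ry": 0,"rz": 0}
  ]
}}

```text
time: 3.02
position: [0.5093, -0.2695, 0.0904]
eef_rot: [-2.313, -2.121, 0.003]
force: [-0.1, -0.7, 0.0]
opening: 0.0598
gripper_force: 0.0
```

Call:
{"api": "play_rows", "payload": {
  "increments": [
    {"x": 0,"y": 0,"z": 0,"rx": 0,"ry": 0,"rz": 0},
    {"x": 0,"y": 0,"z": 0,"rx": 0,"ry": 0,"rz": 0},
    {"x": 0,"y": 0,"z": 0,"rx": 0,"ry": 0,"rz": 0},
    {"x": 0,"y": 0,"z": 0,"rx": 0,"ry": 0,"rz": 0},
    {"x": 0,"y": 0,"z": 0,"rx": 0,"ry": 0,"rz": 0},
    {"x": 0,"y": 0,"z": 0,"rx": 0,"ry": 0,"rz": 0}
  ],
  "gripper": 0,
  "force": 25
}}

```text
time: 3.78
position: [0.5121, -0.2691, 0.0933]
eef_rot: [2.312, 2.123, 0.001]
force: [0.2, -1.1, 6.4]
opening: 0.0153
gripper_force: 26.8
```

```bash
python3 -c "
from h import *
to((.515,-.263,.091),-4.8)"
```

```text
t 3.77 pos [ 0.5121 -0.2691  0.0933] yawy -4.9 tilt [ 0.002 -0.001] j [ 0.81  0.39 -0.49  1.72  0.21  1.08  0.17] shift [6.4 2.3 2.3] rz -0.001
```

Call:
{"api": "play_rows", "payload": {
  "increments": [
    {"x": 0,"y": -8,"z": 0,"rx": 0,"ry": 0,"rz": 0},
    {"x": 0,"y": -8,"z": 0,"rx": 0,"ry": 0,"rz": 0},
    {"x": 0,"y": -8,"z": 0,"rx": 0,"ry": 0,"rz": 0},
    {"x": 0,"y": -8,"z": 0,"rx": 0,"ry": 0,"rz": 0},
    {"x": 0,"y": -8,"z": 0,"rx": 0,"ry": 0,"rz": 0},
    {"x": 0,"y": -8,"z": 0,"rx": 0,"ry": 0,"rz": 0},
    {"x": 0,"y": 0,"z": 0,"rx": 0,"ry": 0,"rz": 0},
    {"x": 0,"y": 0,"z": 0,"rx": 0,"ry": 0,"rz": 0}
  ]
}}

```text
time: 4.78
position: [0.4642, -0.2651, 0.0933]
eef_rot: [2.312, 2.124, 0.0]
force: [-1.1, 0.4, 8.9]
opening: 0.0152
gripper_force: 27.2
```

Call:
{"api": "play_rows", "payload": {
  "increments": [
    {"x": 0,"y": -1,"z": 0,"rx": 0,"ry": 0,"rz": 0},
    {"x": 0,"y": -1,"z": 0,"rx": 0,"ry": 0,"rz": 0},
    {"x": 0,"y": 0,"z": 0,"rx": 0,"ry": 0,"rz": 0}
  ]
}}

```text
time: 5.15
position: [0.4642, -0.2651, 0.0934]
eef_rot: [2.31, 2.122, 0.004]
force: [10.2, -3.1, 0.8]
opening: 0.0154
gripper_force: 26.2
```

Call:
{"api": "play_rows", "payload": {
  "increments": [
    {"x": 0,"y": 0,"z": 0,"rx": 0,"ry": 0,"rz": 0},
    {"x": 0,"y": 0,"z": 0,"rx": 0,"ry": 0,"rz": 0},
    {"x": 0,"y": 0,"z": 0,"rx": 0,"ry": 0,"rz": 0},
    {"x": 0,"y": 0,"z": 0,"rx": 0,"ry": 0,"rz": 0},
    {"x": 0,"y": 0,"z": -40,"rx": 0,"ry": 0,"rz": 0},
    {"x": 0,"y": 0,"z": -40,"rx": 0,"ry": 0,"rz": 0},
    {"x": 0,"y": 0,"z": -40,"rx": 0,"ry": 0,"rz": 0},
    {"x": 0,"y": 0,"z": -20,"rx": 0,"ry": 0,"rz": 0}
  ],
  "gripper": 0.7
}}

```text
time: 6.15
position: [0.4621, -0.2646, 0.2345]
eef_rot: [2.312, 2.123, 0.001]
force: [0.9, 0.5, -0.6]
opening: 0.0596
gripper_force: 0.0
```

```bash
python3 -c "
from h import *
to((.62,-.272,.26),-50)"
```

```text
t 6.15 pos [ 0.4621 -0.2646  0.2345] yawy -4.9 tilt [ 0.002 -0.002] j [ 0.9   0.16 -0.52  1.68  0.08  1.32  0.29] shift [  6.  158.  -25.2] rz 0.788
```

Call:
{"api": "play_rows", "payload": {
  "increments": [
    {"x": -15,"y": 25,"z": -8,"rx": 0,"ry": 0,"rz": 0},
    {"x": -15,"y": 25,"z": -8,"rx": 0,"ry": 0,"rz": 0},
    {"x": -15,"y": 25,"z": -8,"rx": 0,"ry": 0,"rz": 0},
    {"x": 0,"y": 0,"z": 0,"rx": 0,"ry": 0,"rz": 0},
    {"x": 0,"y": 0,"z": 0,"rx": 0,"ry": 0,"rz": 0}
  ]
}}

```text
time: 6.78
position: [0.532, -0.315, 0.2557]
eef_rot: [-2.313, -2.125, 0.0]
force: [-0.3, 0.4, 0.4]
opening: 0.0596
gripper_force: 0.0
```

```bash
python3 -c "
from h import *
import pickle
c=calibration('wrist');w=read_camera('wrist')[:,:,::-1];cv2.imwrite('pics/w2.png',w)
pickle.dump(c,open('w2.pkl','wb'))
for p in ((.62,-.272,.124),(.58,-.27,.084),(.58,-.27,.04)): print(proj(c,p))
x,y=map(int,proj(c,(.59,-.272,.07)));x=max(x,110);y=max(y,90);print(x-110,y-90)
cv2.imwrite('pics/w2c.png',cv2.resize(w[y-90:y+90,x-110:x+110],None,fx=3.3,fy=3.3,interpolation=cv2.INTER_CUBIC))
"
```

```text
[412.57273034 131.89176632]
[359.16820092 128.78253738]
[353.88093229 124.70161213]
257 38
```

View pics/w2c.png

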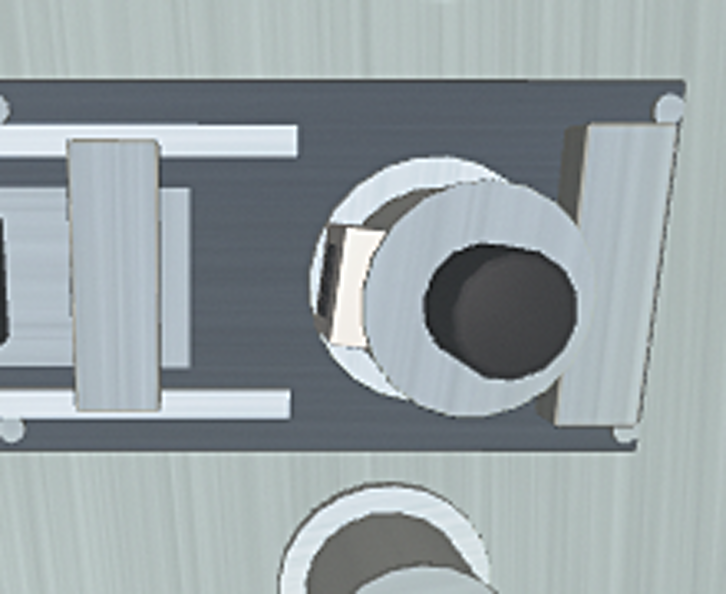

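The crop shows the jaw open and the mould still seated. The tag plate's outer top edge runs from (344,227) to (330,347), and the knob top's centre is at (517,312).

```bash
python3 -c "
from h import *
import pickle
c=pickle.load(open('w2.pkl','rb'))
f=lambda u,v,z:ray(c,(257+u/3.3,38+v/3.3),z)
k=f(517,312,.124);a=f(344,227,.084);b=f(330,347,.084);d=b-a
print(k,a,b,np.linalg.norm(d),'normal',np.degrees(np.arctan2(d[0],-d[1])),np.degrees(np.arctan2(-d[0],d[1])),'radial',np.degrees(np.arctan2(*((a+b)/2-k)[[1,0]])))
to((.621,-.272,.26),-50)
# reader base and axes again from top: scanner check
"
```

```text
[ 0.62093242 -0.27262834  0.124     ] [ 0.58281085 -0.2496836   0.084     ] [ 0.57730218 -0.28367489  0.084     ] 0.0344347697598405 normal -9.2053811052955 170.7946188947045 radial 171.71929424516463
t 6.83 pos [ 0.5319 -0.315   0.2559] yawy -4.9 tilt [-0.001  0.   ] j [ 0.84  0.35 -0.5   1.42  0.17  1.42  0.26] shift [50.4 85.1 -4.2] rz 0.788
```

Call:
{"api": "play_rows", "payload": {
  "increments": [
    {"x": 25,"y": 43,"z": 0,"rx": 0,"ry": 0,"rz": 0},
    {"x": 25,"y": 42,"z": 0,"rx": 0,"ry": 0,"rz": 0},
    {"x": 0,"y": 0,"z": 0,"rx": 0,"ry": 0,"rz": 0.158},
    {"x": 0,"y": 0,"z": 0,"rx": 0,"ry": 0,"rz": 0.158},
    {"x": 0,"y": 0,"z": 0,"rx": 0,"ry": 0,"rz": 0.158},
    {"x": 0,"y": 0,"z": 0,"rx": 0,"ry": 0,"rz": 0.158},
    {"x": 0,"y": 0,"z": 0,"rx": 0,"ry": 0,"rz": 0.158},
    {"x": 0,"y": 0,"z": 0,"rx": 0,"ry": 0,"rz": 0}
  ]
}}

```text
time: 7.82
position: [0.6209, -0.2727, 0.2564]
eef_rot: [2.952, 1.073, -0.0]
force: [-0.3, 0.3, 0.4]
opening: 0.0597
gripper_force: 0.0
```

```bash
python3 -c "
from h import *
to((.621,-.2725,.118),-50)
"
```

```text
t 7.83 pos [ 0.6209 -0.2727  0.2564] yawy -50.1 tilt [-0. -0.] j [ 0.61  0.47 -0.38  1.24  0.17  1.46 -0.63] shift [ 2.000e-01 -1.000e-01  1.384e+02] rz -0.001
```

Call:
{"api": "play_rows", "payload": {
  "increments": [
    {"x": 0,"y": 0,"z": 30,"rx": 0,"ry": 0,"rz": 0},
    {"x": 0,"y": 0,"z": 30,"rx": 0,"ry": 0,"rz": 0},
    {"x": 0,"y": 0,"z": 30,"rx": 0,"ry": 0,"rz": 0},
    {"x": 0,"y": 0,"z": 20,"rx": 0,"ry": 0,"rz": 0},
    {"x": 0,"y": 0,"z": 15,"rx": 0,"ry": 0,"rz": 0},
    {"x": 0,"y": 0,"z": 13,"rx": 0,"ry": 0,"rz": 0},
    {"x": 0,"y": 0,"z": 0,"rx": 0,"ry": 0,"rz": 0},
    {"x": 0,"y": 0,"z": 0,"rx": 0,"ry": 0,"rz": 0}
  ]
}}

```text
time: 8.82
position: [0.6219, -0.2732, 0.119]
eef_rot: [2.952, 1.071, 0.002]
force: [0.4, 0.3, 1.2]
opening: 0.0596
gripper_force: 0.0
```

Call:
{"api": "play_rows", "payload": {
  "increments": [
    {"x": 0,"y": 0,"z": 0,"rx": 0,"ry": 0,"rz": 0},
    {"x": 0,"y": 0,"z": 0,"rx": 0,"ry": 0,"rz": 0},
    {"x": 0,"y": 0,"z": 0,"rx": 0,"ry": 0,"rz": 0},
    {"x": 0,"y": 0,"z": 0,"rx": 0,"ry": 0,"rz": 0},
    {"x": 0,"y": 0,"z": 0,"rx": 0,"ry": 0,"rz": 0},
    {"x": 0,"y": 0,"z": 0,"rx": 0,"ry": 0,"rz": 0}
  ],
  "gripper": 0,
  "force": 70
}}

```text
time: 9.57
position: [0.6218, -0.2727, 0.1194]
eef_rot: [2.953, 1.071, 0.002]
force: [-2.1, 2.3, 6.0]
opening: 0.0286
gripper_force: 68.7
```

```bash
python3 -c "
from h import *
to((.621,-.2725,.118),-50)
"
```

```text
t 9.57 pos [ 0.6218 -0.2727  0.1194] yawy -50.1 tilt [ 0.001 -0.   ] j [ 0.61  0.55 -0.37  1.42  0.2   1.21 -0.66] shift [-0.5 -0.7  1.4] rz -0.002
```

Call:
{"api": "play_rows", "payload": {
  "increments": [
    {"x": 0,"y": 0,"z": -4,"rx": 0,"ry": 0,"rz": 0},
    {"x": 0,"y": 0,"z": -4,"rx": 0,"ry": 0,"rz": 0},
    {"x": 0,"y": 0,"z": 0,"rx": 0,"ry": 0,"rz": 0},
    {"x": 0,"y": 0,"z": 0,"rx": 0,"ry": 0,"rz": 0}
  ]
}}

```text
time: 10.07
position: [0.6212, -0.273, 0.1259]
eef_rot: [-2.953, -1.071, 0.0]
force: [0.1, -0.0, -3.9]
opening: 0.0279
gripper_force: 69.3
```

```bash
python3 -c "
from h import *
w=read_camera('wrist')[:,:,::-1];cv2.imwrite('pics/w3.png',w)
to((.621,-.2725,.118),-50)
"
```

```text
t 10.12 pos [ 0.6212 -0.273   0.1258] yawy -50.1 tilt [-0.  0.] j [ 0.61  0.54 -0.37  1.41  0.2   1.22 -0.66] shift [ 0.1 -0.5  7.8] rz -0.002
```

View pics/w3.png

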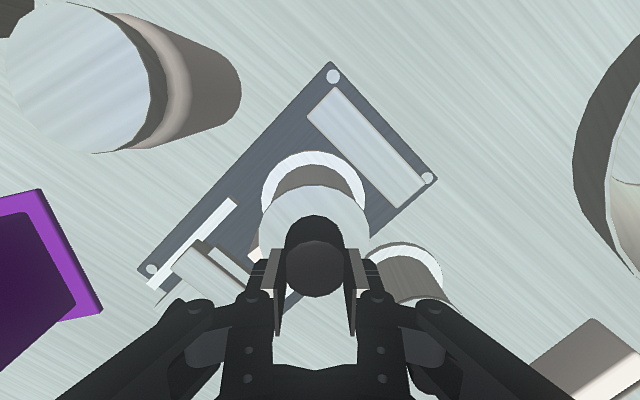

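Call:
{"api": "play_rows", "payload": {
  "increments": [
    {"x": 0,"y": 0,"z": 0,"rx": 0,"ry": 0,"rz": 0},
    {"x": 0,"y": 0,"z": 0,"rx": 0,"ry": 0,"rz": 0},
    {"x": 0,"y": 0,"z": 0,"rx": 0,"ry": 0,"rz": 0},
    {"x": 0,"y": 0,"z": 0,"rx": 0,"ry": 0,"rz": 0}
  ]
}}

```text
time: 10.62
position: [0.6214, -0.273, 0.1261]
eef_rot: [2.953, 1.071, 0.0]
force: [0.8, 0.0, -3.7]
opening: 0.0286
gripper_force: 69.3
```

Call:
{"api": "play_rows", "payload": {
  "increments": [
    {"x": 0,"y": 0,"z": -20,"rx": 0,"ry": 0,"rz": 0},
    {"x": 0,"y": 0,"z": -30,"rx": 0,"ry": 0,"rz": 0},
    {"x": 0,"y": 0,"z": -30,"rx": 0,"ry": 0,"rz": 0},
    {"x": 0,"y": 0,"z": -30,"rx": 0,"ry": 0,"rz": 0},
    {"x": 0,"y": 0,"z": -30,"rx": 0,"ry": 0,"rz": 0},
    {"x": 0,"y": 0,"z": -30,"rx": 0,"ry": 0,"rz": 0},
    {"x": 0,"y": 0,"z": -30,"rx": 0,"ry": 0,"rz": 0},
    {"x": 0,"y": 0,"z": -15,"rx": 0,"ry": 0,"rz": 0}
  ]
}}

```text
time: 11.62
position: [0.6217, -0.2729, 0.3445]
eef_rot: [2.951, 1.07, 0.005]
force: [0.1, 1.1, -4.2]
opening: 0.0287
gripper_force: 69.8
```

```bash
python3 -c "
from h import *
to((.597,.26,.34),96.7)
"
```

```text
t 11.62 pos [ 0.6217 -0.2729  0.3445] yawy -50.1 tilt [ 0.004 -0.001] j [ 0.59  0.46 -0.38  1.08  0.17  1.63 -0.62] shift [ 322.6 -424.8    3.7] rz -2.563
```

Call:
{"api": "play_rows", "payload": {
  "increments": [
    {"x": 10,"y": -14,"z": 0,"rx": 0,"ry": 0,"rz": 0},
    {"x": 24,"y": -32,"z": 0,"rx": 0,"ry": 0,"rz": 0},
    {"x": 24,"y": -32,"z": 0,"rx": 0,"ry": 0,"rz": 0},
    {"x": 24,"y": -32,"z": 0,"rx": 0,"ry": 0,"rz": 0},
    {"x": 24,"y": -32,"z": 0,"rx": 0,"ry": 0,"rz": 0},
    {"x": 24,"y": -32,"z": 0,"rx": 0,"ry": 0,"rz": 0},
    {"x": 24,"y": -32,"z": 0,"rx": 0,"ry": 0,"rz": 0},
    {"x": 24,"y": -32,"z": 0,"rx": 0,"ry": 0,"rz": 0}
  ]
}}

```text
time: 12.62
position: [0.6042, 0.0264, 0.3398]
eef_rot: [-2.952, -1.073, 0.003]
force: [0.2, -1.0, -4.0]
opening: 0.0283
gripper_force: 69.8
```

Call:
{"api": "play_rows", "payload": {
  "increments": [
    {"x": 24,"y": -32,"z": 0,"rx": 0,"ry": 0,"rz": 0},
    {"x": 24,"y": -32,"z": 0,"rx": 0,"ry": 0,"rz": 0},
    {"x": 24,"y": -32,"z": 0,"rx": 0,"ry": 0,"rz": 0},
    {"x": 24,"y": -32,"z": 0,"rx": 0,"ry": 0,"rz": 0},
    {"x": 24,"y": -32,"z": 0,"rx": 0,"ry": 0,"rz": 0},
    {"x": 15,"y": -20,"z": 0,"rx": 0,"ry": 0,"rz": 0},
    {"x": 0,"y": 0,"z": 0,"rx": 0,"ry": 0,"rz": 0}
  ]
}}

```text
time: 13.5
position: [0.5913, 0.2522, 0.3396]
eef_rot: [-2.949, -1.079, 0.004]
force: [-0.7, -0.1, -4.6]
opening: 0.0281
gripper_force: 69.6
```

```bash
python3 -c "
from h import *
to((.597,.26,.34),96.7)
"
```

```text
t 13.5 pos [0.5913 0.2522 0.3396] yawy -49.8 tilt [-0.003  0.   ] j [-0.05  0.41 -0.61  1.19  0.23  1.61 -1.49] shift [ 9.4 -2.3 -0.4] rz -2.557
```

Now turn by 2.56 rad.

Call:
{"api": "play_rows", "payload": {
  "increments": [
    {"x": 0,"y": 0,"z": 0,"rx": 0,"ry": 0,"rz": -0.08},
    {"x": 0,"y": 0,"z": 0,"rx": 0,"ry": 0,"rz": -0.17},
    {"x": 0,"y": 0,"z": 0,"rx": 0,"ry": 0,"rz": -0.17},
    {"x": 0,"y": 0,"z": 0,"rx": 0,"ry": 0,"rz": -0.17},
    {"x": 0,"y": 0,"z": 0,"rx": 0,"ry": 0,"rz": -0.17},
    {"x": 0,"y": 0,"z": 0,"rx": 0,"ry": 0,"rz": -0.17},
    {"x": 0,"y": 0,"z": 0,"rx": 0,"ry": 0,"rz": -0.17},
    {"x": 0,"y": 0,"z": 0,"rx": 0,"ry": 0,"rz": -0.17}
  ]
}}

```text
time: 14.5
position: [0.5931, 0.248, 0.3402]
eef_rot: [-1.735, -2.619, 0.003]
force: [-0.2, -0.4, -3.4]
opening: 0.0282
gripper_force: 69.7
```

Call:
{"api": "play_rows", "payload": {
  "increments": [
    {"x": 0,"y": 0,"z": 0,"rx": 0,"ry": 0,"rz": -0.17},
    {"x": 0,"y": 0,"z": 0,"rx": 0,"ry": 0,"rz": -0.17},
    {"x": 0,"y": 0,"z": 0,"rx": 0,"ry": 0,"rz": -0.17},
    {"x": 0,"y": 0,"z": 0,"rx": 0,"ry": 0,"rz": -0.17},
    {"x": 0,"y": 0,"z": 0,"rx": 0,"ry": 0,"rz": -0.17},
    {"x": 0,"y": 0,"z": 0,"rx": 0,"ry": 0,"rz": -0.17},
    {"x": 0,"y": 0,"z": 0,"rx": 0,"ry": 0,"rz": -0.17},
    {"x": 0,"y": 0,"z": 0,"rx": 0,"ry": 0,"rz": -0.1}
  ]
}}

```text
time: 15.5
position: [0.5931, 0.248, 0.3402]
eef_rot: [0.186, -3.135, 0.002]
force: [-0.1, 0.1, -4.4]
opening: 0.0288
gripper_force: 69.7
```

```bash
python3 -c "
from h import *
to((.597,.26,.34),96.7)
import pickle
c=calibration('wrist');w=read_camera('wrist')[:,:,::-1];cv2.imwrite('pics/w4.png',w)
pickle.dump(c,open('w4.pkl','wb'))
u=np.array([np.cos(np.radians(-42.3)),np.sin(np.radians(-42.3))]);v=np.array([-u[1],u[0]]);P=np.array([.597,.26])
for a,b,z in((66,50,140),(66,-50,140),(-65,65,8),(-65,-65,8),(0,0,12)): print(a,b,z,proj(c,[*(P+(a*u+b*v)/1e3),z/1e3]).round())
"
```

```text
t 15.5 pos [0.5931 0.248  0.3402] yawy 96.8 tilt [-0.001 -0.001] j [ 0.19  0.52 -1.03  1.17  0.45  1.67  0.96] shift [-5.3 11.5  0.2] rz 0.001
66 50 140 [310. 242.]
66 -50 140 [251. 180.]
-65 65 8 [384. 159.]
-65 -65 8 [328.  90.]
0 0 12 [323. 155.]
```

View pics/w4.png

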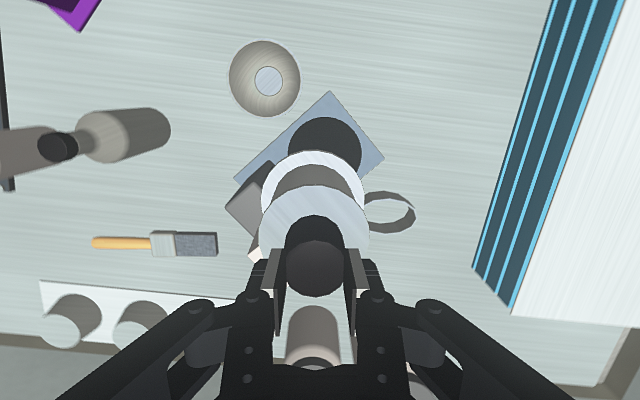

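The base corners at (384,159) and (330,91) match my reader estimate, and the tag at (257,248) is on the scanner side. Centring and descending.

Call:
{"api": "play_rows", "payload": {
  "increments": [
    {"x": -5,"y": 11,"z": 0,"rx": 0,"ry": 0,"rz": 0},
    {"x": 0,"y": 0,"z": 25,"rx": 0,"ry": 0,"rz": 0},
    {"x": 0,"y": 0,"z": 30,"rx": 0,"ry": 0,"rz": 0},
    {"x": 0,"y": 0,"z": 30,"rx": 0,"ry": 0,"rz": 0},
    {"x": 0,"y": 0,"z": 30,"rx": 0,"ry": 0,"rz": 0},
    {"x": 0,"y": 0,"z": 30,"rx": 0,"ry": 0,"rz": 0},
    {"x": 0,"y": 0,"z": 25,"rx": 0,"ry": 0,"rz": 0},
    {"x": 0,"y": 0,"z": 15,"rx": 0,"ry": 0,"rz": 0}
  ]
}}

```text
time: 16.55
position: [0.5968, 0.2602, 0.1545]
eef_rot: [0.177, -3.135, 0.001]
force: [0.9, 0.5, -4.4]
opening: 0.0286
gripper_force: 69.8
```

Call:
{"api": "play_rows", "payload": {
  "increments": [
    {"x": 0,"y": 0,"z": 10,"rx": 0,"ry": 0,"rz": 0},
    {"x": 0,"y": 0,"z": 0,"rx": 0,"ry": 0,"rz": 0},
    {"x": 0,"y": 0,"z": 0,"rx": 0,"ry": 0,"rz": 0}
  ]
}}

```text
time: 16.92
position: [0.5978, 0.2603, 0.147]
eef_rot: [-0.179, 3.135, 0.001]
force: [-0.1, -0.1, -4.0]
opening: 0.0286
gripper_force: 69.9
```

```bash
python3 -c "
from h import *
to((.597,.26,.1195),96.7)
c=calibration('top');im=read_camera('top')[:,:,::-1];cv2.imwrite('pics/t2.png',cv2.resize(im[110:230,170:300],None,fx=4,fy=4,interpolation=cv2.INTER_CUBIC))
print(proj(c,(.597,.26,.012)),proj(c,(.597,.26,.05)))
"
```

```text
t 16.93 pos [0.5978 0.2603 0.147 ] yawy 96.5 tilt [0.001 0.001] j [ 0.19  0.64 -0.98  1.45  0.53  1.33  0.87] shift [ 0.9 -0.2 27.5] rz -0.003
[226.74375455 172.13863914] [223.88201319 170.38884983]
```

Call:
{"api": "play_rows", "payload": {
  "increments": [
    {"x": 1,"y": 0,"z": 10,"rx": 0,"ry": 0,"rz": 0},
    {"x": 0,"y": 0,"z": 8,"rx": 0,"ry": 0,"rz": 0},
    {"x": 0,"y": 0,"z": 4,"rx": 0,"ry": 0,"rz": 0},
    {"x": 0,"y": 0,"z": 2,"rx": 0,"ry": 0,"rz": 0},
    {"x": 0,"y": 0,"z": 1,"rx": 0,"ry": 0,"rz": 0},
    {"x": 0,"y": 0,"z": 0,"rx": 0,"ry": 0,"rz": 0},
    {"x": 0,"y": 0,"z": 0,"rx": 0,"ry": 0,"rz": 0}
  ]
}}

```text
time: 17.85
position: [0.5965, 0.2599, 0.1213]
eef_rot: [-0.179, 3.136, 0.0]
force: [0.3, -0.7, -3.8]
opening: 0.0283
gripper_force: 69.9
```

Call:
{"api": "play_rows", "payload": {
  "increments": [
    {"x": 0,"y": 0,"z": 1,"rx": 0,"ry": 0,"rz": 0},
    {"x": 0,"y": 0,"z": 1,"rx": 0,"ry": 0,"rz": 0},
    {"x": 0,"y": 0,"z": 0,"rx": 0,"ry": 0,"rz": 0},
    {"x": 0,"y": 0,"z": 0,"rx": 0,"ry": 0,"rz": 0}
  ]
}}

```text
time: 18.35
position: [0.5967, 0.2598, 0.1196]
eef_rot: [-0.179, 3.136, -0.0]
force: [-0.4, -1.6, 3.7]
opening: 0.0282
gripper_force: 71.6
```

It is on the pad; the force sign has reversed. I release and retreat upward.

Call:
{"api": "play_rows", "payload": {
  "increments": [
    {"x": 0,"y": 0,"z": 0,"rx": 0,"ry": 0,"rz": 0},
    {"x": 0,"y": 0,"z": 0,"rx": 0,"ry": 0,"rz": 0},
    {"x": 0,"y": 0,"z": 0,"rx": 0,"ry": 0,"rz": 0},
    {"x": 0,"y": 0,"z": 0,"rx": 0,"ry": 0,"rz": 0},
    {"x": 0,"y": 0,"z": 0,"rx": 0,"ry": 0,"rz": 0},
    {"x": 0,"y": 0,"z": 0,"rx": 0,"ry": 0,"rz": 0}
  ],
  "gripper": 0.7
}}

```text
time: 19.1
position: [0.5964, 0.2599, 0.1191]
eef_rot: [-0.179, 3.136, -0.0]
force: [-1.0, 0.1, -0.4]
opening: 0.0598
gripper_force: 0.0
```

Call:
{"api": "play_rows", "payload": {
  "increments": [
    {"x": 0,"y": 0,"z": -15,"rx": 0,"ry": 0,"rz": 0},
    {"x": 0,"y": 0,"z": -25,"rx": 0,"ry": 0,"rz": 0},
    {"x": 0,"y": 0,"z": -30,"rx": 0,"ry": 0,"rz": 0},
    {"x": 0,"y": 0,"z": -30,"rx": 0,"ry": 0,"rz": 0},
    {"x": 30,"y": 0,"z": -30,"rx": 0,"ry": 0,"rz": 0},
    {"x": 50,"y": 0,"z": 0,"rx": 0,"ry": 0,"rz": 0},
    {"x": 50,"y": 0,"z": 0,"rx": 0,"ry": 0,"rz": 0},
    {"x": 0,"y": 0,"z": 0,"rx": 0,"ry": 0,"rz": 0}
  ]
}}

```text
time: 20.1
position: [0.4644, 0.2455, 0.2502]
eef_rot: [-0.184, 3.134, -0.006]
force: [1.3, 0.0, 0.3]
opening: 0.0594
gripper_force: 0.0
```

```bash
python3 -c "
from h import *
to((.597,.26,.1195),96.7)
im=read_camera('top')[:,:,::-1];cv2.imwrite('pics/t3full.png',im);a=cv2.resize(im[110:230,170:300],(520,480),interpolation=cv2.INTER_CUBIC)
s=read_camera('scene')[:,:,::-1];cv2.imwrite('pics/s3full.png',s)
b=cv2.resize(s[200:320,340:470],(280,258));d=cv2.resize(im[120:240,360:490],(280,222))
cv2.imwrite('pics/t3.png',np.hstack([a,np.vstack([b,d])]))
"
```

```text
t 20.1 pos [0.4644 0.2455 0.2502] yawy 96.7 tilt [ 0.002 -0.003] j [ 0.43  0.28 -1.17  1.65  0.26  1.39  0.92] shift [-133.1   -0.6  130.9] rz 0.0
```

View pics/t3.png

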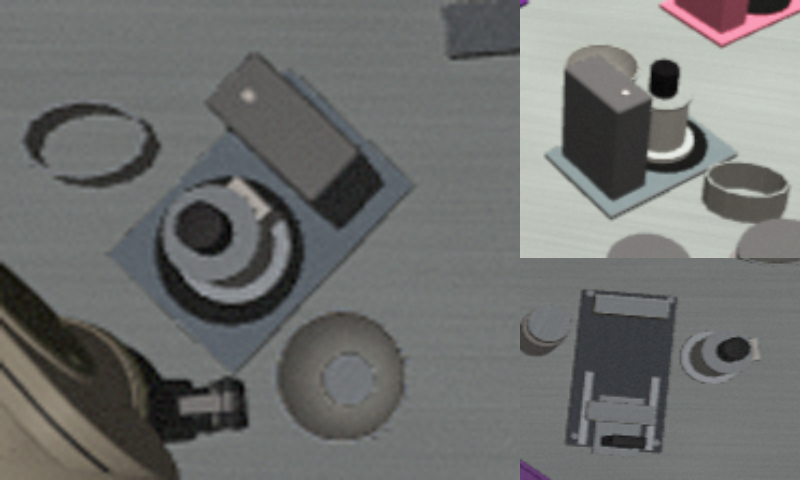

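The mould stands upright on the pad with its tag at (250,198), parallel to the scanner face. The jaw is open and the bystanders are in place. I make one numeric check before handing in.

```bash
python3 -c "
from h import *
c=calibration('top');im=cv2.imread('pics/t3full.png').astype(int)
w=np.zeros(im.shape[:2],bool);s=np.s_[148:170,222:245];w[s]=(im[s][:,:,2]-im[s][:,:,0]>5)&(im[s].max(2)>115)
for b in blobs(w,4):
    r=cv2.minAreaRect(b);p=ray(c,r[0],.084);print(r,p,np.degrees(np.arctan2(p[1]-.26,p[0]-.597)))
m=np.zeros(im.shape[:2],bool);s=np.s_[155:195,205:250];m[s]=im[s].max(2)<50
for b in blobs(m,20):
    (x,y),r=cv2.minEnclosingCircle(b);print(x,y,r,ray(c,(x,y),.124))
print(proj(c,(.597,.26,.124)),proj(c,(.597,.26,.012)))
"
```

```text
((232.00003051757812, 159.00001525878906), (11.31370735168457, 2.8284268379211426), 45.0) [0.62465844 0.23059456 0.084     ] -46.75355086970571
220.84327697753906 166.76866149902344 6.9532856941223145 [0.59678919 0.25169817 0.124     ]
227.0660400390625 172.16036987304688 18.38568878173828 [0.58250285 0.23457489 0.124     ]
[217.75773854 166.64421012] [226.74375455 172.13863914]
```

```bash
python3 -c "
from plant import hand_in
print(hand_in())"
```

```text
the job is handed in; nothing more can be done
None
```

The mould stands upright and released on the grey reader's pad with its tag about 4° off facing the window, the jaw is open at its end stop and the bystanders look undisturbed; the job is handed in, but no verdict came back.

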